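Let two red candies out of the seesaw dispenser

TASK

Serve the red candies: with the fingertips press down the yellow paddle at the far end of the dispenser that holds the two red balls, so that its gate lifts, and keep it pressed until both red balls lie in the bowl below the outlet; then let the paddle come up again so that the gate shuts. Grasp nothing, do not touch the balls, and leave the blue balls' dispenser, the bowls and everything else on the counter where they are.

Things in the scene. Friction and masses are not known exactly. Their poses are not given: they have to be found in the camera images.
- dispenser_red: candy dispenser loaded with the two red balls (both dispensers look alike but for the balls; either may be on the left). Fixed; 70 mm wide, 190 mm long, 121 mm tall; origin on the counter below the chute, z up, +x from the outlet to the paddle, away from the robot (yaw up to 0.35 rad). Its seesaw rocker turns on an axis along y at x 35, z 112 mm; the gate at x -35 mm holds the balls
- outlet_red (a point): lower end of the red dispenser's open-topped chute, on its floor, 62 mm above the counter; the chute is straight, 28 mm wide inside with 20 mm walls, and falls 8.6 degrees towards the dispenser's -x. The black gate plate hangs into it 35 mm uphill of this point
- paddle_red (a point): centre of the upper face of the yellow press paddle of the red balls' dispenser (paddle 34 mm along the dispenser's x by 40 mm along its y), 120 mm above the counter at rest; moves with the rocker, 52 mm from its pivot, and goes down about 18 mm at full press
- rocker_red (a joint): angle of the red dispenser's rocker in rad: 0 = gate shut (at rest), grows as the paddle is pressed down, 0.36 = stop. Above about 0.21 the balls pass under the gate. A spring returns it; at the paddle it needs about 1.5 N to start and 3.5 N at the stop
- dispenser_blue: candy dispenser loaded with the two blue balls (both dispensers look alike but for the balls; either may be on the left). Fixed; 70 mm wide, 190 mm long, 121 mm tall; origin on the counter below the chute, z up, +x from the outlet to the paddle, away from the robot (yaw up to 0.35 rad). Its seesaw rocker turns on an axis along y at x 35, z 112 mm; the gate at x -35 mm holds the balls
- outlet_blue (a point): lower end of the blue dispenser's open-topped chute, on its floor, 62 mm above the counter; the chute is straight, 28 mm wide inside with 20 mm walls, and falls 8.6 degrees towards the dispenser's -x. The black gate plate hangs into it 35 mm uphill of this point
- paddle_blue (a point): centre of the upper face of the yellow press paddle of the blue balls' dispenser (paddle 34 mm along the dispenser's x by 40 mm along its y), 120 mm above the counter at rest; moves with the rocker, 52 mm from its pivot, and goes down about 18 mm at full press
- rocker_blue (a joint): angle of the blue dispenser's rocker in rad: 0 = gate shut (at rest), grows as the paddle is pressed down, 0.36 = stop. Above about 0.21 the balls pass under the gate. A spring returns it; at the paddle it needs about 1.5 N to start and 3.5 N at the stop
- red_ball_1: red foil-wrapped hard candy ball, 24 mm diameter, 10 to 17 g, origin at its centre; waits in its dispenser's chute (first, against the gate)
- red_ball_2: red foil-wrapped hard candy ball, 24 mm diameter, 10 to 17 g, origin at its centre; waits in its dispenser's chute (second, behind the first at the gate)
- bowl_red: white open bowl under the outlet of the red balls' dispenser, 68 mm across the rim, 50 mm tall, loose, already placed to catch the balls; origin at the centre of its underside, on the counter
- blue_ball_1: blue foil-wrapped hard candy ball, 24 mm diameter, 10 to 17 g, origin at its centre; waits in its dispenser's chute (first, against the gate)
- blue_ball_2: blue foil-wrapped hard candy ball, 24 mm diameter, 10 to 17 g, origin at its centre; waits in its dispenser's chute (second, behind the first at the gate)
- bowl_blue: cream open bowl under the outlet of the blue balls' dispenser, 68 mm across the rim, 50 mm tall, loose, already placed to catch the balls; origin at the centre of its underside, on the counter
- tin_sugar: grey round tin with a wooden lid, 92 mm across, 130 mm tall, bystander, origin at the centre of its underside
- tin_cocoa: green round tin with a wooden lid, 87 mm across, 160 mm tall, bystander, origin at the centre of its underside
- spray_bottle: white and yellow spray bottle, 278 mm tall, bystander, origin at the centre of its underside
- milk_jug: small yellow jug, 85 mm tall, bystander, origin at the centre of its underside
- cup_a: cream espresso cup, 56 mm tall, bystander, origin at the centre of its underside
- glass_a: clear drinking glass, 80 mm across, 88 mm tall, bystander, origin at the centre of its underside
- tamper: coffee tamper, steel foot 58 mm across, dark wooden handle, 85 mm tall, bystander, origin at the centre of its underside
Things that resemble listed ones, but are neither listed nor needed, are in the scene too. Leave any purple look-alike of the bowl_red alone.

How it is judged (in metres and radians):
On the way, in this order (a step that is already met when the one before it is completed fails the run):
1. a fingertip presses down the paddle of the red balls' dispenser (value of joint rocker_red above 0.15 rad and contact force between the fingers and dispenser_red above 0.5 N and distance between the grasp point and paddle_red below 0.08 m), for 0.1 s.
2. both red balls lie in the bowl while the paddle is still held down (horizontal distance between each of red_ball_1, red_ball_2 and bowl_red below 0.032 m and height (world z) of each of red_ball_1, red_ball_2 below 0.05 m and value of joint rocker_red above 0.15 rad and contact force between the fingers and dispenser_red above 0.5 N), for 0.2 s.
At the end, for the whole second after the job is handed in: Both red balls rest in the bowl at the red dispenser (centres within 32 mm of its axis, below 50 mm height, slower than 20 mm/s), that bowl upright within 0.1 rad and within 20 mm of its place, both gates shut (rockers below 0.05 rad), and both blue balls still behind their gate (horizontal distance between each of red_ball_1, red_ball_2 and bowl_red below 0.032 m and height (world z) of each of red_ball_1, red_ball_2 below 0.05 m and linear speed of each of red_ball_1, red_ball_2 below 0.02 m/s and value of joint each of rocker_red, rocker_blue below 0.05 rad and x of each of blue_ball_1, blue_ball_2 in the frame of dispenser_blue above -0.035 m and distance of bowl_red from where it was at the start of the episode below 0.02 m and angle between bowl_red's own z axis and vertical below 0.1 rad); the robot touches nothing.
It fails at once if the other dispenser's gate was opened (value of joint rocker_blue above 0.12 rad).
It fails at once if a candy was touched by the robot (contact force between any of the arm, the fingers and red_ball_1 above 0.3 N or contact force between any of the arm, the fingers and red_ball_2 above 0.3 N or contact force between any of the arm, the fingers and blue_ball_1 above 0.3 N or contact force between any of the arm, the fingers and blue_ball_2 above 0.3 N).
It fails at once if a bowl was lifted or pushed away (distance of any of bowl_red, bowl_blue from where it was at the start of the episode above 0.02 m).
It fails at once if a bystander was moved or knocked over (distance of any of tin_sugar, tin_cocoa, spray_bottle, milk_jug, cup_a, glass_a, tamper from where it was at the start of the episode above 0.03 m or angle between any of tin_sugar, tin_cocoa, spray_bottle, milk_jug, cup_a, glass_a, tamper's own z axis and vertical above 0.5 rad).
It also fails if it takes over 40 s, if anything falls off the work surface, if the arm or the gripper's body presses on something with over 40 N, if the wrist force passes 120 N, or if a joint passes its speed limit or range.

ROBOT

A 6-joint arm with a two-finger parallel gripper is mounted at the origin on a cart in front of the work surface, level with it; the furniture and walls round the work are solid. World frame = base frame: x ahead of the robot, y to its left, z up, the work surface at z = 0. Lengths are in m, angles in degrees, forces in N, time in s.
With the tool pointing down it reaches from about 0.3 to 0.75 m from the base axis. Payload 8.5 kg.
Tool frame: the origin (TCP) lies on the centre line of the jaws, within the pads' length; the fingertips stand tips_ahead ahead of it and the grasp point (between the pads) lies 3 mm ahead of it (tips_ahead is the distance from the TCP to the fingertips, in m); z points along the fingers, y is the line along which they close (so a half turn about z gives the same grasp; the last joint's range is limited). The gripper opens to 85 mm and grips with 20 to 120 N. Pads are 22 mm wide; open, the fingers measure 114 mm over their backs; the gripper's body (76 mm by 85 mm) begins 54 mm behind the grasp point. The pads swing forward as they close: fully open they stand 13 mm farther back than shut.
Start: joints at [-80.117, 21.807, 74.336, -0, 83.858, -12.336], TCP at [0.208, -0.509, 0.229] pointing down, gripper open.
Joint ranges: [-178.18, 178.18], [-50.72, 133.34], [12.68, 142.11], [-81.47, 261.47], [9.98, 163.14], [-165.26, 165.26]. Speed limits (degrees/s): [136.94, 136.94, 180, 180, 180, 180].

INTERFACE

Orientations are given as a 3x3 rotation matrix whose columns are the frame's x, y, z axes.
In Python, from rig import observe, get_image, close_job, tips_ahead gives the robot as it stands.
- The arm moves only by the shell command python3 -m creep FILE [FORCE], which reads ROWS from the file FILE. ROWS is a JSON list that holds a single list of rows (three levels of brackets), with 1 to 10 rows, each of 5 numbers: dx, dy, dz in m, then a turn about the tool's z in degrees, then the finger opening in m; each row shifts and turns the commanded pose from where the row before left it, along the tool's axes as they then stand; what a row does not reach is not made up. A row lasts 1/10 s, in which the tool goes at most 0.05 m and 8.59 degrees, less where a joint would pass 70% of its speed; a pose out of reach is approached as far as the arm can. The fingers move at their own pace and stop on an object; FORCE is the grip in N (left out, the last holds). Time passes only in rows, so rows that do not move let the fingers close. It prints the time, the measured TCP pose, the force, the opening and the grip force at its end. Input that does not fit is refused with a message, and nothing moves.
- observe(): the state, without advancing time (a new reading comes with each control period).
- get_image(name): name is "side" or "top"; returns a dict with "pixels" (400x640x3 uint8, red, green, blue), "depth" (400x640 float32, m along the optical axis (not along the pixel's ray), 0 where there is no reading), "K" (3x3 intrinsics, pixels), "distortion" ([k1, k2, p1, p2, k3] as OpenCV has them; the pictures are not rectified), "extrinsics" (4x4, takes a point from world to camera coordinates). Camera axes: x right, y down, z forward; pixel columns grow to the right and rows downward; lengths in m; the calibration is good to about 2 mm. A picture is of the moment at which its call begins.
- close_job(): hands the job in; it is judged then, once.
The state is a dict: "time_s": time; "q": joint angles; "qvel": joint speeds; "joint_efforts": joint torques, N m; "position": TCP position; "tool_rot": TCP orientation; "ft_force": force on the tool from outside, world axes, zero at the start; "wrist_torque": the same for the moment, N m; "grip_width": finger opening in m; "gripper_force": force on a finger pad.
Only numpy, scipy, OpenCV 4.12 (cv2) and the standard library are available. Lean on these libraries where they do the work, as an engineer would, in place of code of your own. Each camera call takes 0.05 s, during which the arm holds its last target. There are 200 camera calls.

## Working session

There is one attempt and no reset: what is moved stays moved. The work goes in short steps, Python scripts to look and compute and a shell command to move; the robot and the scene stay as the last step left them, time stands still between calls to the robot, and variables do not carry over. Pictures are saved under pics/ and viewed, at most 10 in all, crops included, and the job is handed in when it is done.

```bash
mkdir -p pics
python3 - <<'E'
from rig import observe,get_image,tips_ahead
import cv2,numpy as np
o=observe();print(tips_ahead,o['position'],np.round(o['tool_rot'],3),o['grip_width'])
for n in('side','top'):
    g=get_image(n);cv2.imwrite(f'pics/{n}0.png',g['pixels'][:,:,::-1]);np.savez(f'{n}0.npz',**g)
    E=g['extrinsics'];print(n,-E[:3,:3].T@E[:3,3],E[2,:3],g['K'][0,0],g['distortion'])
E
```

```text
0.022 [ 0.20793413 -0.50886853  0.22809735] [[ 0.926  0.378 -0.   ]
 [ 0.378 -0.926  0.001]
 [ 0.    -0.001 -1.   ]] 0.08521391420763463
side [ 0.54433246 -0.53584267  1.19475947] [ 0.02726653  0.51044207 -0.85947974] 472.3109716740811 [-0.12136541  0.          0.          0.          0.        ]
top [0.52267303 0.12088952 1.02344716] [ 0.04632963 -0.00738431 -0.99889891] 402.22743785241073 [0.00056701 0.         0.         0.         0.        ]
```

View pics/side0.png

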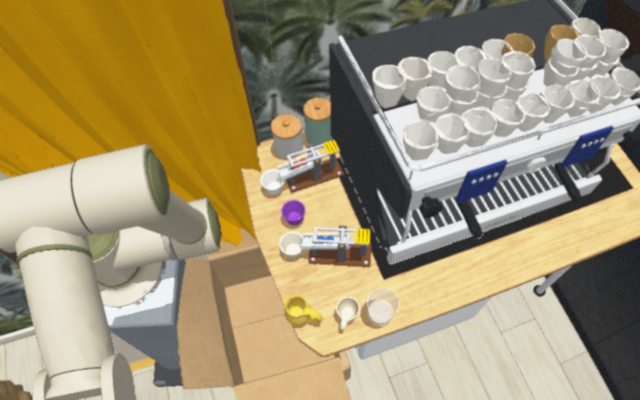

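View pics/top0.png

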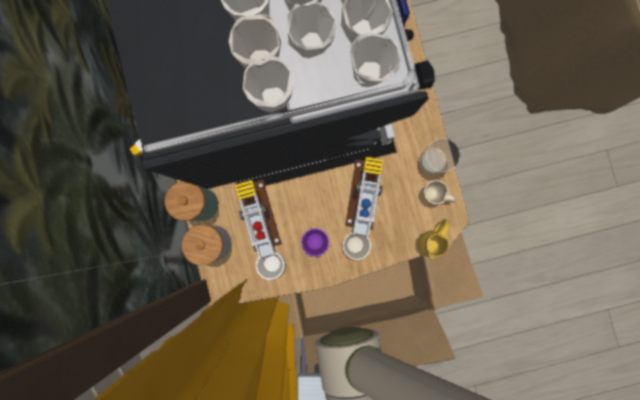

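The red dispenser is the left one: in the top view its yellow paddle is at about (246,189), the red balls near (258,230) and the white bowl near (270,265). The tins stand close on its left, and the coffee machine stands behind it. Next I measure.

```bash
cat > h.py <<'E'
import cv2,numpy as np
def ray(g,p,z):
    E=g['extrinsics'];u=cv2.undistortPoints(np.array([[p]],float),g['K'],g['distortion'])[0,0]
    d=E[:3,:3].T@np.r_[u,1];c=-E[:3,:3].T@E[:3,3]
    return c+d*(z-c[2])/d[2]
def dep(g,p):
    E=g['extrinsics'];u=cv2.undistortPoints(np.array([[p]],float),g['K'],g['distortion'])[0,0]
    return E[:3,:3].T@(np.r_[u,1]*g['depth'][int(p[1]),int(p[0])]-E[:3,3])
def blobs(g,lo,hi,box,amin=15):
    m=cv2.inRange(cv2.cvtColor(g['pixels'],cv2.COLOR_RGB2HSV),lo,hi)
    k=np.zeros_like(m);x0,y0,x1,y1=box;k[y0:y1,x0:x1]=m[y0:y1,x0:x1]
    k=cv2.morphologyEx(k,cv2.MORPH_CLOSE,np.ones((5,5)))
    n,l,s,c=cv2.connectedComponentsWithStats(k)
    return [(s[i],c[i]) for i in range(1,n) if s[i][4]>=amin]
E
python3 - <<'E'
from h import *
np.set_printoptions(precision=3,suppress=True)
t=np.load('top0.npz');s=np.load('side0.npz')
Y=((20,120,100),(35,255,255))
for n,g,b in(('top',t,(225,165,275,215)),('side',s,(300,125,350,170))):
    for q,c in blobs(g,*Y,b): print(n,'paddle',q,c,ray(g,c,.118),dep(g,c))
for n,g,b in(('top',t,(235,210,285,250)),('side',s,(280,140,340,175))):
    for q,c in blobs(g,(0,130,80),(8,255,255),b,5)+blobs(g,(172,130,80),(179,255,255),b,5): print(n,'red',q,c,ray(g,c,.09),dep(g,c))
print('bowl',ray(t,(270,265),.05),dep(t,(270,265)))
for p in((205,243),(184,200)):print('tin',dep(t,p))
E=t['extrinsics']
# height map around paddle from both views
for n,g,b in(('top',t,(150,100,400,240)),('side',s,(260,60,460,230))):
    P=np.array([dep(g,(x,y)) for y in range(b[1],b[3],2) for x in range(b[0],b[2],2) if g['depth'][y,x]>0])
    H={}
    for x in np.arange(.45,1.0,.03):
        print(n,round(x,2),[int(1000*max(P[(abs(P[:,0]-x)<.015)&(abs(P[:,1]-y)<.015),2],default=-.001)) for y in np.arange(.5,.0,-.03)])
im=cv2.resize(t['pixels'][150:300,160:340,::-1],None,fx=4,fy=4,interpolation=cv2.INTER_CUBIC);cv2.imwrite('pics/crop.png',im)
E
```

```text
top paddle [235 180  22  19 312] [245.026 189.256] [0.606 0.279 0.118] [0.606 0.278 0.121]
side paddle [323 139  17  15 172] [331.023 146.401] [0.607 0.279 0.118] [0.607 0.28  0.117]
top red [253 222  11  17 109] [258.56  229.991] [0.514 0.25  0.09 ] [0.515 0.25  0.094]
bowl [0.43  0.227 0.05 ] [0.426 0.232 0.005]
tin [0.484 0.367 0.114]
tin [0.578 0.402 0.159]
top 0.45 [-1, -1, -1, -1, -1, -1, -1, -1, -1, -1, -1, -1, -1, -1, -1, -1, -1]
top 0.48 [-1, -1, 123, 111, -1, -1, 68, 0, -1, 13, 13, 0, 2, 3, -1, -1, -1]
top 0.51 [-1, -1, 229, 113, 114, 114, 111, 3, 116, 120, 12, 3, 50, 52, 49, 48, 84]
top 0.54 [-1, 204, 217, 145, 143, 3, 3, 120, 114, 116, 3, 3, 3, 3, 2, 14, 117]
top 0.57 [-1, 195, 143, 160, 143, 2, 1, 117, 116, 121, 3, 4, 3, 3, 3, 13, 119]
top 0.6 [-1, 178, 143, 157, 403, 3, 2, 124, 122, 15, 2, 2, 3, 3, 2, 3, 120]
top 0.63 [-1, 162, -1, 139, 431, 435, 431, 403, 401, 6, 5, 4, 3, 2, 3, 3, 122]
top 0.66 [-1, -1, -1, -1, 398, 434, 435, 434, 434, 435, 423, 402, 402, 4, 5, 3, 124]
top 0.69 [-1, -1, -1, -1, 399, 399, 398, 400, 399, 437, 475, 474, 434, 433, 403, 402, 249]
top 0.72 [
[... 1673 characters left out ...]
6, 475, 388, 388, 461, 463, 463]
side 0.78 [-1, -1, -1, -1, -1, -1, 397, 397, -1, 469, 415, 475, 463, 465, 462, 463, 462]
side 0.81 [-1, -1, -1, -1, -1, -1, -1, -1, -1, 473, 475, 473, 453, 463, 461, 465, 463]
side 0.84 [-1, -1, -1, -1, -1, -1, -1, -1, 452, 460, 473, 506, 507, 506, 462, 435, 463]
side 0.87 [-1, -1, -1, -1, -1, -1, -1, -1, 454, 474, 416, 506, 413, 481, 441, 425, 96]
side 0.9 [-1, -1, -1, -1, -1, -1, -1, -1, -1, -1, -1, -1, -1, 87, 93, 96, 211]
side 0.93 [-1, -1, -1, -1, -1, -1, -1, -1, -1, -1, -1, -1, -1, 88, 97, 96, 111]
side 0.96 [-1, -1, -1, -1, -1, -1, -1, -1, -1, -1, -1, -1, -1, -1, -1, -1, -1]
side 0.99 [-1, -1, -1, -1, -1, -1, -1, -1, -1, -1, -1, -1, -1, -1, -1, -1, -1]
```

View pics/crop.png

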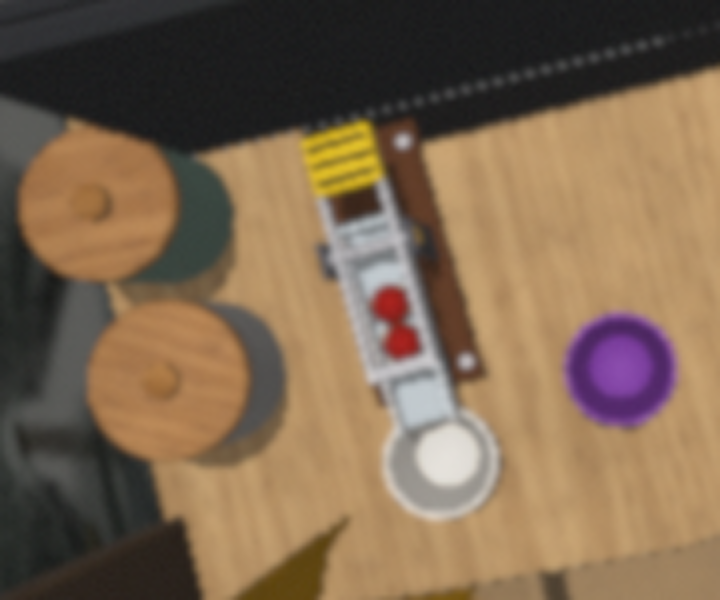

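Run:
```python
from h import *
np.set_printoptions(precision=3,suppress=True)
for n,b in(('top',(100,60,430,260)),('side',(250,20,460,260))):
    g=np.load(n+'0.npz')
    P=np.array([dep(g,(x,y)) for y in range(b[1],b[3]) for x in range(b[0],b[2]) if g['depth'][y,x]>0])
    for z0,z1 in((.1,.2),(.2,.3),(.3,.39),(.39,.5)):
        Q=P[(P[:,2]>z0)&(P[:,2]<z1)&(P[:,0]>.58)]
        print(n,z0,[(round(y,2),round(min(Q[abs(Q[:,1]-y)<.01,0],default=0),3)) for y in np.arange(.16,.4,.02)])
    for z0,z1 in((.015,.11),):
        Q=P[(P[:,2]>z0)&(P[:,2]<z1)&(P[:,0]>.62)]
        print(n,'low',[(round(y,2),round(min(Q[abs(Q[:,1]-y)<.01,0],default=0),3)) for y in np.arange(.16,.4,.02)])
g=np.load('top0.npz')
m=cv2.inRange(cv2.cvtColor(g['pixels'],cv2.COLOR_RGB2HSV),(20,120,100),(35,255,255));k=0*m;k[165:215,225:275]=m[165:215,225:275]
k=cv2.morphologyEx(k,cv2.MORPH_CLOSE,np.ones((5,5)))
r=cv2.minAreaRect(cv2.findNonZero(k));c=cv2.boxPoints(r);print(r);print(np.array([ray(g,p,.12) for p in c]))
```

```text
top 0.1 [(np.float64(0.16), np.float64(0.669)), (np.float64(0.18), np.float64(0.663)), (np.float64(0.2), np.float64(0.658)), (np.float64(0.22), np.float64(0.652)), (np.float64(0.24), np.float64(0.647)), (np.float64(0.26), np.float64(0.58)), (np.float64(0.28), np.float64(0.582)), (np.float64(0.3), np.float64(0.582)), (np.float64(0.32), np.float64(0.626)), (np.float64(0.34), np.float64(0.621)), (np.float64(0.36), np.float64(0.58)), (np.float64(0.38), np.float64(0.581))]
top 0.2 [(np.float64(0.16), np.float64(0.668)), (np.float64(0.18), np.float64(0.663)), (np.float64(0.2), np.float64(0.657)), (np.float64(0.22), np.float64(0.652)), (np.float64(0.24), np.float64(0.647)), (np.float64(0.26), np.float64(0.642)), (np.float64(0.28), np.float64(0.636)), (np.float64(0.3), np.float64(0.631)), (np.float64(0.32), np.float64(0.626)), (np.float64(0.34), np.float64(0.621)), (np.float64(0.36), np.float64(0.615)), (np.float64(0.38), np.float64(0.611))]
top 0.3 [(np.float64(0.16), np.float64(0.668)), (np.float64(0.18), np.float64(0.663)), (np.float64(0.2), np.float64(0.657)), (np.float64(0.22), np.float
[... 3103 characters left out ...]
at64(0.615)), (np.float64(0.38), np.float64(0.611))]
side low [(np.float64(0.16), np.float64(0.668)), (np.float64(0.18), np.float64(0.662)), (np.float64(0.2), np.float64(0.657)), (np.float64(0.22), np.float64(0.652)), (np.float64(0.24), np.float64(0.628)), (np.float64(0.26), np.float64(0.623)), (np.float64(0.28), np.float64(0.621)), (np.float64(0.3), np.float64(0.621)), (np.float64(0.32), np.float64(0.621)), (np.float64(0.34), np.float64(0.621)), (np.float64(0.36), np.float64(0.621)), (np.float64(0.38), 0)]
((245.06153869628906, 189.3922882080078), (16.751806259155273, 19.207569122314453), 74.74488067626953)
[[0.618 0.304 0.12 ]
 [0.63  0.263 0.12 ]
 [0.593 0.252 0.12 ]
 [0.582 0.294 0.12 ]]
```

```bash
echo '[[[0.02,-0.02,-0.03,0,0],[0.032,-0.034,-0.01,0,0],[0.032,-0.034,0,0,0],[0.032,-0.034,0,0,0],[0.032,-0.034,0,0,0],[0.032,-0.034,0,0,0],[0.032,-0.034,0,0,0],[0.032,-0.034,0,0,0],[0.032,-0.034,0,0,0],[0.032,-0.034,0,0,0]]]' > next.json && python3 -m creep next.json 20
```

```text
time_s: 1.1
position: [0.3699, -0.089, 0.2687]
tool_rot: [[0.926, 0.378, 0.0], [0.378, -0.926, 0.0], [0.0, -0.0, -1.0]]
ft_force: [0.8, -0.3, 0.1]
grip_width: 0.0003
gripper_force: 0.0
```

```bash
echo '[[[0.032,-0.034,0,0,0],[0.032,-0.034,0,0,0],[0.032,-0.034,0,0,0],[0.032,-0.034,0,0,0],[0.032,-0.034,0,0,0],[0,0,0,6,0],[0,0,0,0,0]]]' > next.json && python3 -m creep next.json
python3 - <<'E'
from rig import observe,get_image
import cv2,numpy as np
for n in('side','top'):
    g=get_image(n);cv2.imwrite(f'pics/{n}1.png',g['pixels'][:,:,::-1]);np.savez(f'{n}1.npz',**g)
o=observe();print(o['position'],np.round(o['tool_rot'],4),np.round(o['q'],1),o['time_s'],o['ft_force'])
E
```

```text
time_s: 1.8
position: [0.4535, 0.128, 0.2682]
tool_rot: [[0.96, 0.281, -0.001], [0.281, -0.96, -0.0], [-0.001, -0.0, -1.0]]
ft_force: [-0.3, 0.5, -0.0]
grip_width: -0.0001
gripper_force: 0.0
[0.45342885 0.12666322 0.26854267] [[ 9.596e-01  2.813e-01 -6.000e-04]
 [ 2.813e-01 -9.596e-01 -1.000e-04]
 [-6.000e-04 -1.000e-04 -1.000e+00]] [ 1.2 12.1 81.7 -0.  86.2 74.8] 1.9 [-0.00557658 -0.75049588  0.38489655]
```

View pics/side1.png

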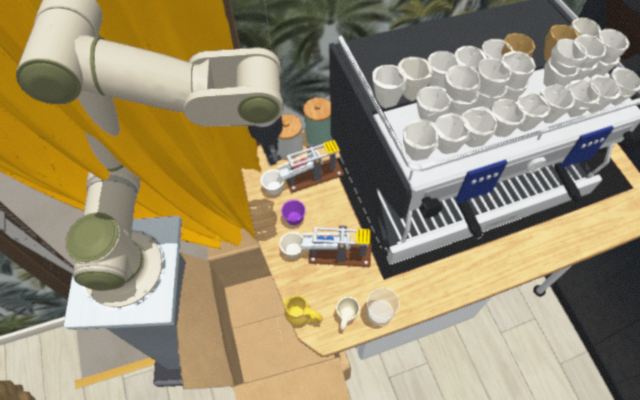

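The gripper hangs below the wrist near (262,140), clear of everything. Next I measure how far the wrist and gripper reach ahead of the tool axis, for clearance to the machine wall.

Run:
```python
from h import *
T=np.array([.4534,.1267,.2685]);X=np.array([.96,.281,0]);Yv=np.array([.281,-.96,0])
for n in('top','side'):
    g=np.load(n+'1.npz')
    P=np.array([dep(g,(x,y)) for y in range(0,400,1) for x in range(150,450,1) if g['depth'][y,x]>0])
    a=(P-T)@X;b=(P-T)@Yv
    for z in np.arange(.24,.62,.02):
        m=(abs(P[:,2]-z)<.01)&(abs(b)<.15)&(a<.13)&(a>-.15)
        if m.sum():print(n,round(z-.2685,3),'x %.3f..%.3f y %.3f..%.3f'%(a[m].min(),a[m].max(),b[m].min(),b[m].max()),m.sum())
```

```text
top 0.132 x 0.032..0.037 y -0.001..0.018 3
top 0.152 x 0.033..0.037 y 0.001..0.017 2
top 0.192 x 0.036..0.039 y 0.004..0.016 3
top 0.212 x -0.067..0.040 y -0.061..0.026 21
top 0.232 x -0.101..0.049 y -0.066..0.050 303
top 0.252 x -0.100..0.059 y -0.066..0.052 437
top 0.272 x -0.099..0.059 y -0.072..0.071 1364
top 0.292 x -0.133..0.054 y -0.088..0.067 5921
top 0.312 x -0.131..0.036 y -0.088..0.060 6396
side 0.012 x -0.012..0.010 y -0.006..0.012 26
side 0.032 x -0.010..0.006 y 0.000..0.011 2
side 0.052 x -0.014..0.009 y 0.006..0.030 18
side 0.072 x -0.017..0.015 y 0.012..0.039 37
side 0.092 x -0.019..0.017 y 0.007..0.061 120
side 0.112 x -0.019..0.018 y 0.014..0.051 93
side 0.132 x -0.037..0.037 y -0.006..0.039 124
side 0.152 x -0.037..0.037 y 0.002..0.039 205
side 0.172 x -0.037..0.034 y 0.007..0.039 252
side 0.192 x -0.013..0.008 y 0.030..0.033 5
side 0.212 x -0.079..0.008 y -0.064..0.063 72
side 0.232 x -0.139..0.024 y -0.068..0.069 595
side 0.252 x -0.148..0.060 y -0.069..0.074 865
side 0.272 x -0.150..0.058 y -0.067..0.073 1209
side 0.292 x -0.150..0.053 y -0.092..0.068 2372
side 0.312 x -0.150..0.033 y -0.087..0.061 2142
side 0.332 x -0.150..-0.120 y -0.075..-0.006 316
```

View pics/top1.png

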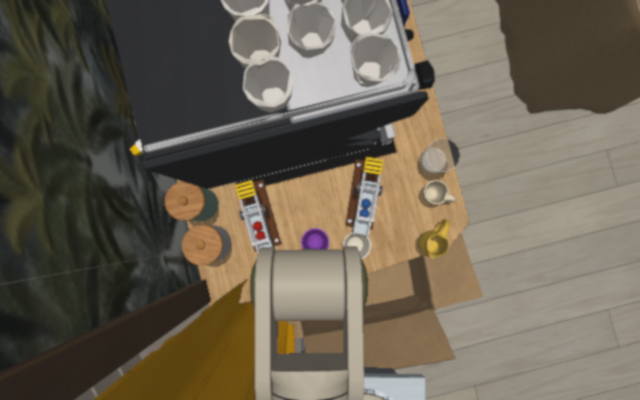

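Run:
```python
from h import *
T=np.array([.4534,.1267,.2685]);q=np.radians(1.2)
X=np.array([np.cos(q),np.sin(q),0]);Yv=np.array([np.sin(q),-np.cos(q),0])
for n in('top','side'):
    g=np.load(n+'1.npz')
    P=np.array([dep(g,(x,y)) for y in range(400) for x in range(150,450) if g['depth'][y,x]>0])
    a=(P-T)@X;b=(P-T)@Yv
    for z in np.arange(.46,.62,.02):
        m=(abs(P[:,2]-z)<.01)&(abs(b)<.15)&(a<.1)&(a>-.15)
        if m.sum():print(n,round(z-.2685,3),np.round(np.percentile(a[m],[95,99,100]),3),'y',b[m].min().round(3),b[m].max().round(3))
# wall: fit
g=np.load('top0.npz')
P=np.array([dep(g,(x,y)) for y in range(100,220) for x in range(150,400) if g['depth'][y,x]>0])
m=(P[:,2]>.15)&(P[:,2]<.38)&(P[:,0]>.60)&(P[:,1]<.34)&(P[:,1]>.1);A=P[m]
f=np.polyfit(A[:,1],A[:,0],1);nrm=np.array([1,-f[0]])/np.hypot(1,f[0])
print(f,np.degrees(np.arctan2(nrm[1],nrm[0])),np.std(A[:,0]-np.polyval(f,A[:,1])))
C=np.array([.6065,.279]);print('paddle-wall',(np.array([f[1],0])-C)@nrm,nrm)
for d in(45,48,50,52):
    yaw=.285;u=np.array([np.cos(yaw),np.sin(yaw)])
    s=(d/1000-(np.array([f[1],0])-C)@nrm)/(u@nrm);print(d,'back',s,C-u*s)
```

```text
top 0.192 [0.039 0.039 0.039] y -0.006 0.006
top 0.212 [0.04 0.04 0.04] y -0.043 0.042
top 0.231 [-0.056 -0.05   0.039] y -0.043 0.042
top 0.252 [0.039 0.042 0.045] y -0.057 0.042
top 0.272 [0.044 0.045 0.046] y -0.07 0.069
top 0.292 [0.034 0.037 0.041] y -0.069 0.068
top 0.312 [0.008 0.016 0.022] y -0.06 0.059
side 0.192 [0.015 0.016 0.016] y 0.029 0.032
side 0.212 [0.016 0.022 0.023] y -0.046 0.061
side 0.231 [0.027 0.037 0.041] y -0.047 0.07
side 0.252 [0.04  0.045 0.047] y -0.06 0.071
side 0.272 [0.042 0.045 0.047] y -0.061 0.071
side 0.292 [0.033 0.038 0.041] y -0.061 0.069
side 0.312 [0.007 0.016 0.022] y -0.062 0.061
side 0.332 [-0.13  -0.128 -0.124] y -0.031 0.035
[-0.26803019  0.71421666] 15.004330011335592 0.000629792956333502
paddle-wall 0.03181331720430143 [0.96590626 0.25889204]
45 back 0.013190209485811979 [0.59384186 0.27529147]
48 back 0.016191011815746215 [0.59096211 0.27444778]
50 back 0.01819154670236904 [0.58904227 0.27388531]
52 back 0.020192081588991856 [0.58712243 0.27332285]
```

```bash
echo '[[[0.028,-0.017,0,0,0],[0.028,-0.017,0,0,0],[0.028,-0.017,0,0,0],[0.028,-0.017,0,0,0],[0.028,-0.017,0,0,0],[0.024,-0.015,0,0,0],[0,0,0,0,0],[0,0,0,0,0]]]' > next.json && python3 -m creep next.json
python3 - <<'E'
from rig import *
import numpy as np
o=observe();print(o['position'],np.round(o['q'],1),o['time_s'],tips_ahead() if callable(tips_ahead) else tips_ahead)
E
```

```text
time_s: 2.7
position: [0.5833, 0.2678, 0.2683]
tool_rot: [[0.96, 0.28, -0.001], [0.28, -0.96, -0.0], [-0.001, 0.0, -1.0]]
ft_force: [-0.0, 0.0, 0.7]
grip_width: 0.0003
gripper_force: 0.0
[0.58328373 0.26776467 0.26834417] [14.1 30.4 53.5 -0.  96.2 87.9] 2.7 0.022
```

```bash
echo '[[[0.006,-0.004,0.02,0,0],[0,0,0.04,0,0],[0,0,0.03,0,0],[0,0,0.02,0,0],[0,0,0,0,0],[0,0,0,0,0]]]' > next.json && python3 -m creep next.json
python3 - <<'E'
from rig import *
import cv2,numpy as np
for n in('side','top'):
    g=get_image(n);np.savez(f'{n}2.npz',**g)
    a=g['pixels'][60:210,230:400] if n=='side' else g['pixels'][130:280,160:340]
    cv2.imwrite(f'pics/{n}2.png',cv2.resize(a[:,:,::-1],None,fx=4,fy=4,interpolation=2))
E
```

```text
time_s: 3.3
position: [0.588, 0.2735, 0.1601]
tool_rot: [[0.96, 0.279, 0.001], [0.279, -0.96, 0.0], [0.001, 0.0, -1.0]]
ft_force: [0.1, 0.6, 1.1]
grip_width: -0.0004
gripper_force: 0.0
```

View pics/side2.png

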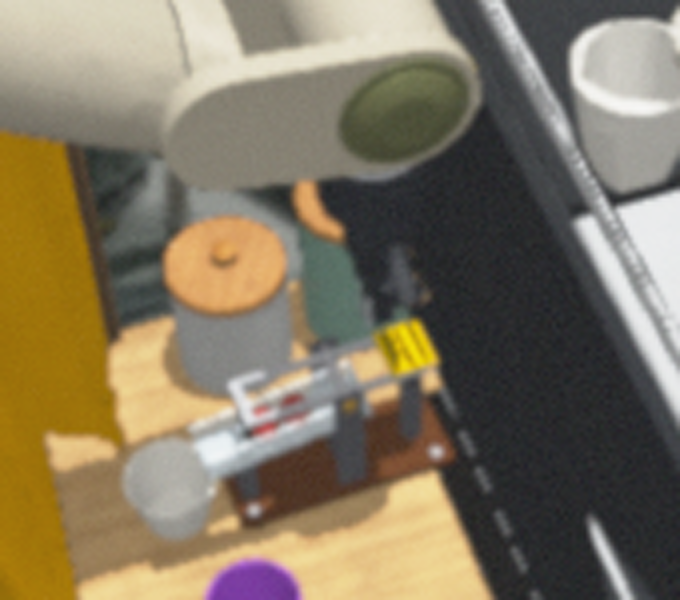

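The side crop shows the closed fingertips at about (405,295), just above the yellow paddle (408,345). The wrist clears the machine, so I press down in small steps.

```bash
echo '[[[0,0,0.01,0,0],[0,0,0.006,0,0],[0,0,0.003,0,0],[0,0,0,0,0]]]' > next.json && python3 -m creep next.json; echo '[[[0,0,0.003,0,0],[0,0,0.002,0,0],[0,0,0,0,0]]]' > next.json && python3 -m creep next.json
```

```text
time_s: 3.8
position: [0.5876, 0.2743, 0.1391]
tool_rot: [[0.96, 0.279, -0.001], [0.279, -0.96, -0.0], [-0.001, -0.0, -1.0]]
ft_force: [-0.0, -0.1, 0.1]
grip_width: -0.0002
gripper_force: 0.0
time_s: 4.1
position: [0.5877, 0.2743, 0.1344]
tool_rot: [[0.96, 0.279, -0.0], [0.279, -0.96, -0.0], [-0.0, -0.0, -1.0]]
ft_force: [-0.9, -0.4, -0.1]
grip_width: -0.0003
gripper_force: 0.0
```

Run:
```python
from rig import *
import cv2,numpy as np
from h import *
a=[]
for n in('side','top'):
    g=get_image(n)
    for q,c in blobs(g,(20,120,100),(35,255,255),(300,125,350,175) if n=='side' else (225,165,275,215)): print(n,q,c)
    b=g['pixels'][115:195,275:375] if n=='side' else g['pixels'][165:245,215:315]
    a.append(cv2.resize(b[:,:,::-1],(375,300),interpolation=2))
cv2.imwrite('pics/p3.png',np.hstack(a))
```

```text
side [325 141  15  13 134] [332.         147.34328358]
```

View pics/p3.png

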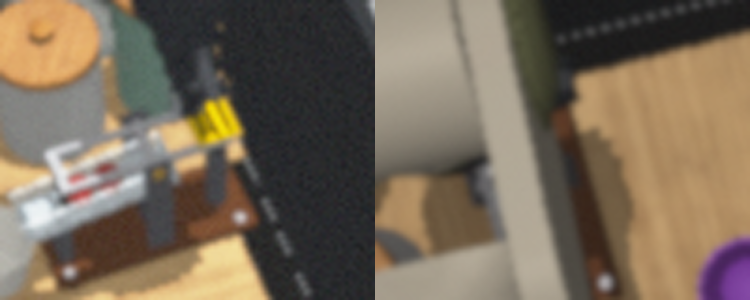

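Run:
```python
from rig import *
import cv2,numpy as np
from h import *
o=observe();T=o['position'];R=o['tool_rot'];print(T)
g=get_image('side');E=g['extrinsics']
im=cv2.resize(g['pixels'][120:170,300:360,::-1],None,fx=10,fy=10,interpolation=2)
def pr(p):return cv2.projectPoints(np.array([p],float),cv2.Rodrigues(E[:3,:3])[0],E[:3,3],g['K'],g['distortion'])[0][0,0]
def dot(p,c):
    u=pr(p);cv2.circle(im,(int((u[0]-300+.5)*10),int((u[1]-120+.5)*10)),4,c,-1)
for sx in(-11,11):
    for z in(.022,.009):dot(T+R@[sx/1000,0,z],(0,255,0) if z>.01 else (255,255,0))
u=np.array([np.cos(.285),np.sin(.285),0]);v=np.array([-u[1],u[0],0])
for a in(-.017,.017):
    for b in(-.02,.02):dot(np.array([.6065,.279,.12])+a*u+b*v,(0,0,255))
cv2.imwrite('pics/p4.png',im)
```

```text
[0.58789024 0.27436972 0.13480607]
```

View pics/p4.png

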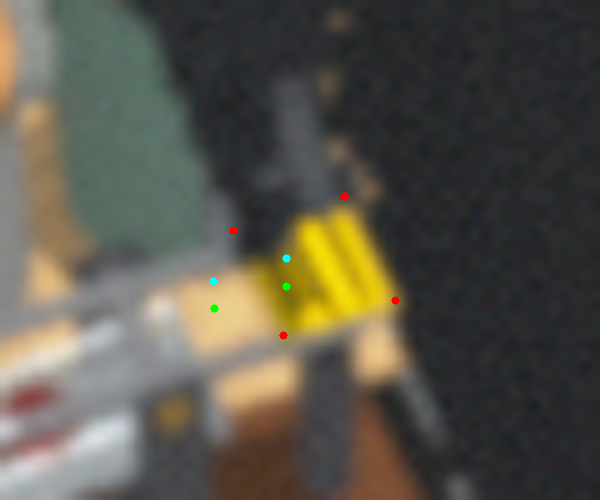

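The dark fingertip covers the near-left part of the paddle at about (255,225). The paddle itself (320,265) has hardly moved, so I keep going down while watching the force.

```bash
echo '[[[0,0,0.002,0,0],[0,0,0,0,0]]]' > next.json && python3 -m creep next.json|sed -n '2p;4p'; echo '[[[0,0,0.002,0,0],[0,0,0,0,0]]]' > next.json && python3 -m creep next.json|sed -n '2p;4p';python3 - <<'E'
from rig import *
from h import *
g=get_image('side')
for q,c in blobs(g,(20,120,100),(35,255,255),(300,125,350,175)): print(q,c)
for lo,hi in(((0,130,60),(8,255,255)),((172,130,60),(179,255,255))):
  for q,c in blobs(g,lo,hi,(255,140,340,200),4): print('red',q,c)
E
```

```text
position: [0.5878, 0.2743, 0.1325]
ft_force: [0.6, -0.5, 0.1]
position: [0.5877, 0.2743, 0.1304]
ft_force: [-0.0, 0.8, -0.7]
[325 142  15  12 126] [332.13492063 147.61111111]
```

```bash
echo '[[[0,0,0.003,0,0],[0,0,0,0,0]]]' > next.json && python3 -m creep next.json|sed -n '2p;4p'; echo '[[[0,0,0.003,0,0],[0,0,0,0,0]]]' > next.json && python3 -m creep next.json|sed -n '2p;4p';python3 - <<'E'
from rig import *
from h import *
g=get_image('side')
for q,c in blobs(g,(20,120,100),(35,255,255),(300,125,350,175)): print(q,c)
im=cv2.resize(g['pixels'][120:170,300:360,::-1],None,fx=10,fy=10,interpolation=2);cv2.imwrite('pics/p5.png',im)
E
```

```text
position: [0.5877, 0.2743, 0.1273]
ft_force: [-0.5, -0.5, -0.5]
position: [0.5877, 0.2743, 0.1243]
ft_force: [-0.6, -0.6, -0.7]
[325 143  15  11 108] [332.4537037  148.22222222]
```

View pics/p5.png

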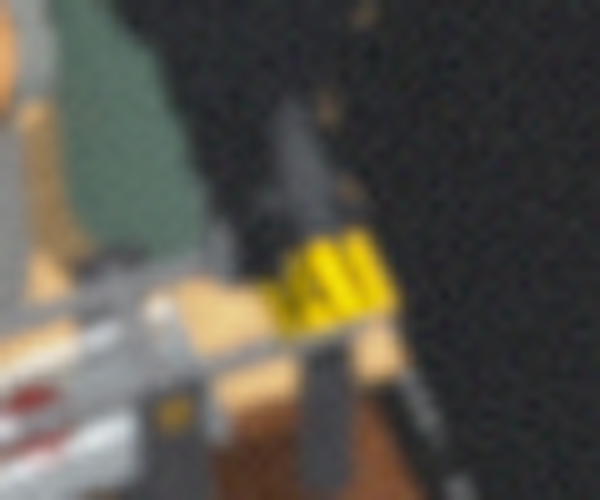

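The paddle's front corners at (395,300) and (285,335) have not moved, so the finger is still above it. I check the fingertip height in the depth image.

Run:
```python
from rig import *
from h import *
np.set_printoptions(precision=3,suppress=True)
g=get_image('side');o=observe();T=o['position'];R=o['tool_rot']
P=[];
for y in range(120,160):
  for x in range(310,345):
    p=R.T@(dep(g,(x,y))-T)
    if abs(p[0])<.04 and abs(p[1])<.04 and -.08<p[2]<.04: P.append((x,y,*p,dep(g,(x,y))[2]))
P=np.array(P)
for y in range(130,158,2):
    r=P[P[:,1]==y]
    print(y,' '.join('%d:(%d,%d,%d)'%(a[0],*(1000*a[2:4]),1000*a[5]) for a in r[::2]))
```

```text
130 316:(-19,-11,195)
132 317:(-19,-1,197)
134 318:(-15,-7,179)
136 318:(-15,-7,171) 320:(-18,19,204) 322:(-12,18,200) 326:(0,16,193)
138 319:(-13,-5,164) 321:(-15,18,194) 323:(-10,19,192) 325:(-1,10,178)
140 320:(-15,8,172) 322:(-11,13,177) 324:(-8,20,184)
142 320:(-11,-3,148) 322:(-8,4,156) 324:(-14,37,198)
144 310:(-34,-26,121) 312:(-28,-24,121) 320:(-12,0,143) 322:(-9,5,148) 324:(-12,33,184) 331:(21,-3,122) 333:(26,-3,121) 335:(32,-1,120)
146 310:(-34,-26,111) 312:(-28,-25,110) 314:(-25,-17,118) 316:(-19,-17,115) 318:(-13,-16,114) 320:(-7,-16,111) 322:(-8,2,135) 324:(-5,12,145) 326:(0,10,140) 328:(8,5,131) 330:(16,1,122) 332:(22,0,117) 334:(26,5,121) 336:(32,5,119)
148 310:(-37,-16,116) 312:(-31,-17,112) 314:(-26,-16,110) 316:(-21,-13,112) 323:(-8,10,135) 325:(1,0,117) 327:(6,1,117) 329:(10,7,123) 331:(16,9,122) 333:(23,6,115) 335:(26,14,123) 337:(31,17,125)
150 310:(-38,-15,108) 312:(-34,-8,115) 314:(-25,-19,96) 316:(-20,-16,99) 326:(0,10,122) 328:(6,10,119) 330:(10,14,122) 332:(17,14,119) 334:(22,17,120) 336:(29,14,113) 338:(33,20,118)
152 310:(-39,-14,100) 312:(-37,-1,116) 314:(-32,0,116) 316:(-21,-14,91) 318:(-18,-5,101) 328:(3,18,120) 330:(9,19,119) 332:(16,17,113) 334:(21,20,114) 336:(29,15,104)
154 310:(-39,-15,90) 312:(-34,-12,90) 314:(-34,6,115) 316:(-22,-12,84) 319:(-18,4,104) 323:(-11,17,118) 325:(-6,20,119) 327:(0,21,117) 329:(5,20,112) 332:(20,5,86)
156 314:(-36,13,115) 316:(-31,15,115) 318:(-25,16,114) 320:(-21,21,118) 322:(-14,18,111) 324:(-9,20,111)
```

```bash
for i in 1 2; do echo '[[[0,0,0.003,0,0],[0,0,0,0,0]]]' > next.json && python3 -m creep next.json|sed -n '2p;4p';python3 - <<'E'
from rig import *
from h import *
g=get_image('side');o=observe();print(o['ft_force'],o['wrist_torque'],np.round(o['joint_efforts'],2))
for q,c in blobs(g,(20,120,100),(35,255,255),(300,125,350,175)): print(q,c)
E
done
```

```text
position: [0.5877, 0.2743, 0.1213]
ft_force: [0.1, -0.3, 0.0]
[ 0.24708276  0.02724716 -0.20312064] [ 0.03167771  0.01332435 -0.01102226] [-0.000e+00 -5.644e+01 -2.173e+01 -0.000e+00 -2.000e-02 -0.000e+00]
[326 143  14  11 100] [332.69 148.35]
position: [0.5877, 0.2743, 0.1183]
ft_force: [0.1, -0.6, -0.7]
[0.95066871 0.02560455 0.56522862] [ 0.00039654 -0.02318563  0.06953225] [-0.000e+00 -5.648e+01 -2.164e+01 -0.000e+00 -2.000e-02  0.000e+00]
[326 144  14  10  91] [332.73626374 148.72527473]
```

Run:
```python
from h import *
R=np.array([[.96,.281,0],[.281,-.96,0],[0,0,-1]]);R=R.T
g=np.load('side1.npz');T=np.array([.4534,.1267,.2685])
E=g['extrinsics']
for z in(.022,.009,0,-.02,-.05):
    p=cv2.projectPoints(np.array([T+[0,0,-z]]),cv2.Rodrigues(E[:3,:3])[0],E[:3,3],g['K'],g['distortion'])[0][0,0];print(z,p)
u,v=map(int,p)
for y in range(v-6,v+34,2):
    print(y,[tuple((1000*(R@(dep(g,(x,y))-T))).astype(int)) if g['depth'][y,x]>0 and dep(g,(x,y))[2]>.15 else 0 for x in range(u-9,u+13,3)],g['pixels'][y,u+2])
```

```text
0.022 [273.30431635 168.61632372]
0.009 [272.72291184 165.56711042]
0 [272.31411803 163.42160731]
-0.02 [271.38676701 158.54973077]
-0.05 [269.94485431 150.96127839]
144 [0, (np.int64(-14), np.int64(15), np.int64(-102)), (np.int64(-10), np.int64(31), np.int64(-119)), (np.int64(-4), np.int64(37), np.int64(-124)), (np.int64(1), np.int64(37), np.int64(-120)), (np.int64(7), np.int64(38), np.int64(-119)), 0, 0] [52 51 58]
146 [0, (np.int64(-15), np.int64(16), np.int64(-97)), (np.int64(-10), np.int64(26), np.int64(-106)), (np.int64(-5), np.int64(40), np.int64(-120)), (np.int64(1), np.int64(35), np.int64(-111)), (np.int64(7), np.int64(38), np.int64(-112)), 0, 0] [73 76 80]
148 [0, (np.int64(-16), np.int64(17), np.int64(-91)), (np.int64(-10), np.int64(20), np.int64(-91)), (np.int64(-6), np.int64(40), np.int64(-114)), (np.int64(0), np.int64(36), np.int64(-106)), (np.int64(6), np.int64(40), np.int64(-107)), 0, 0] [84 87 90]
150 [0, (np.int64(-16), np.int64(11), np.int64(-76)), (np.int64(-10), np.int64(12), np.int64(-74)), (np.int64(-8), np.int64(43), np.int64(-111)), (np.int64(-1), np.int64(41
[... 1181 characters left out ...]
nt64(-86)), 0] [48 49 55]
162 [0, 0, 0, (np.int64(-12), np.int64(39), np.int64(-64)), (np.int64(-1), np.int64(11), np.int64(-21)), (np.int64(5), np.int64(11), np.int64(-18)), 0, 0] [45 49 51]
164 [0, 0, 0, (np.int64(-8), np.int64(0), np.int64(-3)), (np.int64(-2), np.int64(11), np.int64(-14)), 0, 0, 0] [82 74 67]
166 [0, 0, 0, 0, 0, 0, 0, 0] [207 168 121]
168 [0, 0, 0, 0, 0, 0, 0, 0] [234 205 149]
170 [0, 0, 0, 0, 0, 0, 0, 0] [242 238 227]
172 [0, 0, 0, 0, 0, 0, 0, 0] [223 221 216]
174 [0, 0, 0, 0, 0, 0, 0, 0] [222 221 214]
176 [0, 0, 0, 0, 0, 0, 0, 0] [223 224 218]
178 [0, 0, 0, 0, 0, 0, 0, 0] [224 222 216]
180 [0, 0, 0, 0, 0, 0, 0, 0] [225 223 216]
182 [0, 0, 0, 0, 0, 0, 0, 0] [239 238 233]
```

The depth data put the shut fingertips about 10 mm above the TCP rather than 22 mm below it. Contact should come at a TCP height of about 0.11, so I continue.

```bash
cat > st.py <<'E'
from rig import *
from h import *
g=get_image('side');f=[]
o=observe();print(o['time_s'],np.round(o['ft_force'],1))
for q,c in blobs(g,(20,120,100),(35,255,255),(300,125,350,180)): print(q,np.round(c,1))
R=g['pixels'].astype(int);m=(R[...,0]-np.maximum(R[...,1],R[...,2])>45);m[:140]=0;m[200:]=0;m[:,:255]=0;m[:,325:]=0
m&=(abs(R[...,1]-R[...,2])<35)
y,x=np.nonzero(m);print('red px',len(x),np.round([x.mean(),y.mean()],1) if len(x) else '')
E
for i in 1; do echo '[[[0,0,0.003,0,0],[0,0,0,0,0]]]' > next.json && python3 -m creep next.json|sed -n '2p;4p';python3 st.py; done
echo '[[[0,0,0.003,0,0],[0,0,0,0,0]]]' > next.json && python3 -m creep next.json|sed -n '2p;4p';python3 st.py
```

```text
position: [0.5883, 0.2745, 0.1159]
ft_force: [1.7, 0.5, 0.6]
5.95 [1.2 0.1 1.3]
[326 145  14   9  87] [332.9 149.2]
red px 33 [296.5 170.9]
position: [0.5882, 0.2744, 0.1127]
ft_force: [1.9, 0.2, 3.1]
6.2 [1.6 0.9 1.9]
[326 145  14  10  93] [332.7 150.1]
red px 50 [296.2 168.2]
```

```bash
echo '[[[0,0,0.003,0,0],[0,0,0,0,0]]]' > next.json && python3 -m creep next.json|sed -n '2p;4p';python3 st.py
```

```text
position: [0.588, 0.2744, 0.1095]
ft_force: [2.6, -0.0, 2.9]
6.45 [1.8 0.6 3.4]
[326 146  13  10  87] [332.5 151.1]
red px 73 [292.9 168. ]
```

```bash
echo '[[[0,0,0.003,0,0],[0,0,0,0,0]]]' > next.json && python3 -m creep next.json|sed -n '2p;4p';python3 st.py; echo '[[[0,0,0.002,0,0],[0,0,0,0,0],[0,0,0,0,0],[0,0,0,0,0]]]' > next.json && python3 -m creep next.json|sed -n '2p;4p';python3 st.py
```

```text
position: [0.5878, 0.2743, 0.1064]
ft_force: [2.9, 2.0, 4.2]
6.7 [1.9 0.1 3.9]
[326 147  13  10  83] [332.4 152. ]
red px 73 [278.  177.3]
position: [0.5878, 0.2743, 0.1047]
ft_force: [1.8, 0.6, 5.0]
7.15 [ 1.6 -0.6  5.6]
[326 148  13   9  86] [332.1 152.6]
red px 72 [274.9 184.6]
```

```bash
echo '[[[0,0,0,0,0],[0,0,0,0,0],[0,0,0,0,0],[0,0,0,0,0],[0,0,0,0,0],[0,0,0,0,0],[0,0,0,0,0],[0,0,0,0,0]]]' > next.json && python3 -m creep next.json|sed -n '2p;4p';python3 st.py
python3 - <<'E'
from rig import *
from h import *
g=get_image('side')
cv2.imwrite('pics/p6.png',cv2.resize(g['pixels'][130:210,250:350,::-1],None,fx=7,fy=7,interpolation=2))
E
```

```text
position: [0.5877, 0.2743, 0.1047]
ft_force: [0.3, -0.0, 4.6]
8.0 [ 0.8 -0.   5.4]
[326 148  13   9  86] [332.1 152.6]
red px 70 [274.9 184.9]
```

View pics/p6.png

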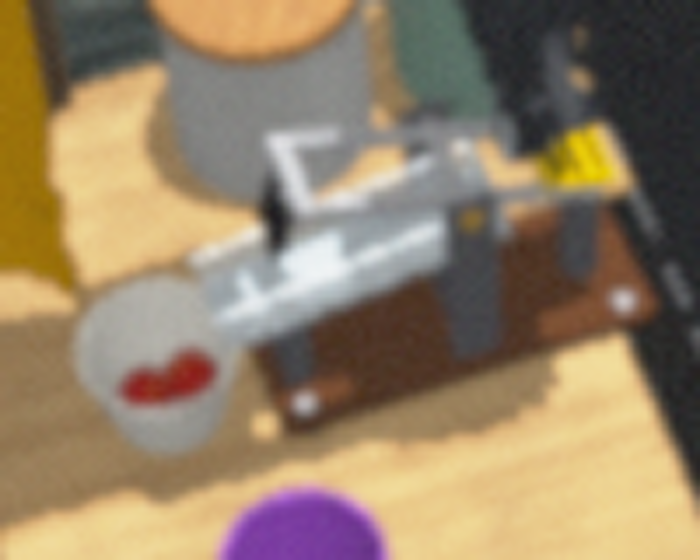

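Both red balls lie in the bowl at about (150,385) and (190,370), the chute is empty, and the gate is lifted at (275,205). I raise the tool to release the paddle.

```bash
echo '[[[0,0,-0.004,0,0],[0,0,-0.006,0,0],[0,0,-0.01,0,0],[0,0,-0.02,0,0],[0,0,-0.03,0,0],[0,0,-0.03,0,0],[0,0,-0.03,0,0],[0,0,-0.02,0,0],[0,0,0,0,0],[0,0,0,0,0]]]' > next.json && python3 -m creep next.json;python3 st.py
```

```text
time_s: 9.05
position: [0.5874, 0.2743, 0.2542]
tool_rot: [[0.96, 0.279, -0.001], [0.279, -0.96, -0.0], [-0.001, -0.0, -1.0]]
ft_force: [-0.6, -0.3, -0.5]
grip_width: 0.0003
gripper_force: 0.0
9.1 [-0.3  0.5 -0.1]
[323 139  17  15 171] [331.  146.4]
red px 72 [276.7 184.4]
```

The paddle is back at its rest pixel (331.0,146.4), and the tool is clear with no force on it.

```bash
echo '[[[0,0,-0.01,0,0],[0,0,0,0,0],[0,0,0,0,0],[0,0,0,0,0],[0,0,0,0,0]]]' > next.json && python3 -m creep next.json|head -2; python3 st.py; python3 -c "from rig import close_job;print(close_job())"
```

```text
time_s: 9.6
position: [0.5878, 0.2743, 0.2644]
9.65 [-0.4 -0.6  0.2]
[323 139  17  15 170] [331.  146.4]
red px 75 [278.5 184.6]
the job is handed in; nothing more can be done
None
```

The camera showed both red balls in the red dispenser's bowl before I let the paddle up; it then returned to its rest position, the arm stood clear with no force on it, and I handed the job in at 9.65 s (the hand-in returned no verdict).

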